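# Click the marble tub's lid shut all round

## Robot

A 7-joint arm with a two-finger parallel gripper is mounted at the origin on the work surface. World frame = base frame: x ahead of the robot, y to its left, z up, the work surface at z = 0. Lengths are in m, angles in rad, forces in N, time in s.
With the tool pointing down it reaches from about 0.4 to 0.9 m from the base axis. Payload 5.6 kg.
Tool frame: the origin (TCP) lies midway between the tips of the shut fingers; the grasp point (between the pads) lies 19 mm behind it; y points along the fingers, z is the direction in which the jaws open and shut, and the axes are right-handed (so a half turn about y gives the same grasp; the last joint's range is limited). The gripper opens to 92 mm and grips with 3 to 60 N. Pads are 20 mm wide; open, the fingers measure 128 mm over their backs; the gripper's body (75 mm by 189 mm) begins 69 mm behind the grasp point.
Start: joints at [1.219, 0.468, -0.012, 1.603, 0.006, 1.071, -0.056], TCP at [0.198, -0.619, 0.185] pointing down, gripper open.
Joint ranges: [-2.53, 2.53], [-0.31, 2.02], [-1.57, 1.55], [0.28, 2.44], [-1.29, 4.43], [0.15, 1.84], [-2.92, 2.92]. Speed limits (rad/s): [2.57, 2.57, 3.14, 3.14, 3.14, 3.14, 3.14].

## Interface

Orientations are given as a 3x3 rotation matrix whose columns are the frame's x, y, z axes.
In Python, from station import env, effector, solver, viewer, workorder, search_frame, tip_of gives the robot as it stands. Calls block until the motion is done:
- env.reach(position, orientation): joint-space move of the TCP to a pose.
- env.movel(position, frame=None, rate=0.15): straight line of the TCP; frame=None keeps the orientation; rate is the mean speed in m/s.
- env.goto_joints(angles): joint-space move.
- effector.release() and effector.grasp(squeeze=None): open the fingers fully, or close them until they stop; squeeze is the grip in N (None keeps the last).
- env.pause(seconds).
- solver.inverse_kinematics(position, orientation): joint angles nearest the present ones, or None.
- env.sense(): the state.
- viewer.read_camera(name): name is "scene" or "top" or "wrist"; returns (picture, depth): 420x560x3 uint8, red, green, blue; 420x560 float32, m along the optical axis (not along the pixel's ray), 0 where there is no reading.
- viewer.camera_info(name): a dict with "intrinsics" (3x3 intrinsics, pixels), "eye" and "rotation" of the camera in the world; the wrist camera has in their place "T_tool_cam" (4x4, takes a point from camera to tool coordinates, whose origin is the TCP and whose axes are the tool frame's). Camera axes: x right, y up, looking along -z (the intrinsics and any distortion apply to the point x, -y, -z); pixel columns grow to the right and rows downward; lengths in m; the calibration is good to about 2 mm. A picture is of the moment at which its call begins: read the wrist's pose just before it. camera_info takes no time and is no camera call.
A pose or a line that the arm cannot do raises env.PlanningError and nothing moves.
- workorder.finish_job(): hands the job in, once; it reports no verdict.
Trained networks look in the newest picture that a camera, given by its name, has taken for a name from the list of things; names that differ only in an ending like _2 or _b are one class to them, and where a whole thing is asked for, a point or a joint stands for the part that bears it (a point fixed in the world has none). Each returns a list of dicts, best first, with "score" (0 to 1); they miss things now and then, are a little off and sometimes report something else, mostly with a low value. They report only what shows in the picture. A call takes as long as a camera call.
- search_frame(camera, name): "at" ([x, y, z] in m, in world coordinates, good to about 4 mm: the middle of the surface that is visible of it).
- tip_of(camera, name): "at" ([x, y, z] in m, in world coordinates, good to about 4 mm: a listed point, or the origin of a listed thing).
The state is a dict: "t": time; "joint_positions": joint angles; "joint_velocities": joint speeds; "tau": joint torques, N m; "ee_pos": TCP position; "tcp_rot": TCP orientation; "wrist_force": force on the tool from outside, world axes, zero at the start; "moment": the same for the moment, N m; "gripper_width": finger opening in m.
Only numpy, scipy, OpenCV 4.12 (cv2) and the standard library are available. Lean on these libraries where they do the work, as an engineer would, in place of code of your own. Each camera call takes 0.05 s, during which the arm holds its last target. There are 200 camera calls.

## Task

The lid has only been laid on the clear tub of marbles, and the snap flaps on its four sides still stand up. Press each flap down with your fingertips until all four have clicked shut, flush with the lid. Only press: do not lift the tub or its lid or shove the tub out of its place, and leave the jar, the ramekin, the funnel cup and the clamped track around it undisturbed.

Things in the scene. Friction and masses are not known exactly. Their poses are not given: they have to be found in the camera images.
- tub: clear plastic tub of blue marbles, about 0.9 kg, loose on the shelf. Walls 126 mm (its x) by 166 mm (its y), rim 80 mm high. Origin: centre of its underside; z up. Its grey plastic lid, 140 x 180 mm, is laid on top: panel and corners 3 mm thick, top face 83 mm above the tub's underside. Between the lid's corners each of the four sides is a snap flap, hinged along a line 30 mm inside the lid's outer edge, with a 13 mm sprung lip hanging from its outer edge
- lid (a joint): how far the lid is raised off the tub (m); 0 = lying on the rim, as it does at the start and should stay
- flap_near (a joint): angle (rad) of the lid's near snap flap (towards the robot when the tub is unturned (tub -x side), 114 mm long, 30 mm wide): 0 = standing up at 20 degrees, outer edge about 10 mm proud; 0.35 = shut, flush with the lid and against its stop. It springs up again if let go before about 0.27 and snaps shut by itself past that, then stays
- flap_far (a joint): angle (rad) of the lid's far snap flap (the tub's +x side, 114 mm long, 30 mm wide): 0 = standing up at 20 degrees, outer edge about 10 mm proud; 0.35 = shut, flush with the lid and against its stop. It springs up again if let go before about 0.27 and snaps shut by itself past that, then stays
- flap_left (a joint): angle (rad) of the lid's left snap flap (the tub's +y side, 74 mm long, 30 mm wide): 0 = standing up at 20 degrees, outer edge about 10 mm proud; 0.35 = shut, flush with the lid and against its stop. It springs up again if let go before about 0.27 and snaps shut by itself past that, then stays
- flap_right (a joint): angle (rad) of the lid's right snap flap (the tub's -y side, 74 mm long, 30 mm wide): 0 = standing up at 20 degrees, outer edge about 10 mm proud; 0.35 = shut, flush with the lid and against its stop. It springs up again if let go before about 0.27 and snaps shut by itself past that, then stays
- near_press (a point): ribbed thumb place on the top face of the near flap, half-way along it, 20 mm out from the hinge line and 10 mm inside the outer edge; moves with the flap: about 90 mm above the shelf when up, 83 mm when shut. Pressed down here the flap takes about 8 N before it clicks
- far_press (a point): ribbed thumb place on the top face of the far flap, half-way along it, 20 mm out from the hinge line and 10 mm inside the outer edge; moves with the flap: about 90 mm above the shelf when up, 83 mm when shut. Pressed down here the flap takes about 8 N before it clicks
- left_press (a point): ribbed thumb place on the top face of the left flap, half-way along it, 20 mm out from the hinge line and 10 mm inside the outer edge; moves with the flap: about 90 mm above the shelf when up, 83 mm when shut. Pressed down here the flap takes about 8 N before it clicks
- right_press (a point): ribbed thumb place on the top face of the right flap, half-way along it, 20 mm out from the hinge line and 10 mm inside the outer edge; moves with the flap: about 90 mm above the shelf when up, 83 mm when shut. Pressed down here the flap takes about 8 N before it clicks
- jar: bystander: open glass jar of blue marbles, 72 mm across, 92 mm high, origin at the centre of its underside
- ramekin: bystander: white ceramic ramekin of steel jacks, 84 mm across, 44 mm high (jacks to about 55 mm), origin at the centre of its underside
- funnel: bystander: orange plastic funnel-shaped cup on its foot, 84 mm across the mouth, 72 mm high, origin at the centre of its underside
- clamp: bystander, does not move: sprung clamp on a weighted foot gripping a green marble run track 200 mm long at 140 mm height, all at most 175 mm high, origin under the foot

How it is judged:
At the end, for the whole second after the job is handed in: All four flaps are shut (joint above 0.32 of 0.35 rad) and at rest, the lid lies on the rim (within 2 mm), the tub stands level and still within 30 mm of where it was, and jar, ramekin and funnel cup stand upright within 20 mm of where they were (value of joint each of flap_near, flap_far, flap_left, flap_right above 0.32 rad and velocity of joint each of flap_near, flap_far, flap_left, flap_right below 0.05 rad/s and value of joint lid below 0.002 m and distance of tub from where it was at the start of the episode below 0.03 m and angle between tub's own z axis and vertical below 0.03 rad and linear speed of tub below 0.02 m/s and distance of each of jar, ramekin, funnel from where it was at the start of the episode below 0.02 m and angle between each of jar, ramekin, funnel's own z axis and vertical below 0.15 rad); the robot touches nothing.
It fails at once if the lid is lifted off the tub (value of joint lid above 0.006 m).
It fails at once if the tub is lifted, tipped, or shoved more than 30 mm from its place (height (world z) of tub above 0.012 m or angle between tub's own z axis and vertical above 0.15 rad or distance of tub from where it was at the start of the episode above 0.03 m).
It fails at once if a bystander is pushed, lifted or tipped (distance of any of jar, ramekin, funnel from where it was at the start of the episode above 0.02 m or not (angle between jar's own z axis and vertical below 0.15 rad) or not (angle between ramekin's own z axis and vertical below 0.15 rad) or not (angle between funnel's own z axis and vertical below 0.15 rad)).
It fails at once if the clamped track is struck (contact force between any of the arm, the fingers and clamp above 3 N).
It fails at once if the tub or its lid is pressed with anything but the fingers (contact force between the arm and tub above 5 N).
It also fails if it takes over 45 s, if anything falls off the work surface, if the arm or the gripper's body presses on something with over 40 N, if the wrist force passes 120 N, or if a joint passes its speed limit or range.

## Working session

There is one attempt and no reset: what is moved stays moved. The work goes in short steps, each a Python script; the robot and the scene stay as the last script left them, time stands still between calls to the robot, and variables do not carry over. Pictures are saved under pics/ and viewed, about 8 in all and at most 12, crops included, and the job is handed in when it is done.

```bash
mkdir -p pics; ls
python3 - <<'E'
from station import *
import cv2, numpy as np
s=env.sense(); print(s['t'],s['ee_pos'],s['tcp_rot'],s['gripper_width'])
ims=[]
for c in ("scene","top"):
    p,d=viewer.read_camera(c); cv2.imwrite(f'pics/{c}0.png',p[:,:,::-1]); np.save(f'/tmp/{c}d.npy',d)
    i=viewer.camera_info(c); print(c,i)
    for n in ("tub","near_press","far_press","left_press","right_press","jar","ramekin","funnel","clamp"):
        r=tip_of(c,n); print(n,[(np.round(q['at'],3),round(q['score'],2)) for q in r[:2]])
E
```

```text
pics
0.0 [ 0.19730918 -0.61869365  0.18415186] [[-9.52709545e-01 -6.17584658e-04  3.03881788e-01]
 [-3.03882397e-01  1.58939263e-03 -9.52708225e-01]
 [ 1.05390509e-04 -9.99998546e-01 -1.70190264e-03]] 0.09158697661200321
scene {'intrinsics': array([[439.84429582,   0.        , 278.69147824],
       [  0.        , 439.84429582, 217.13845463],
       [  0.        ,   0.        ,   1.        ]]), 'eye': array([1.15625503, 0.17086122, 0.98986894]), 'rotation': array([[-0.12191663, -0.83868016,  0.53080309],
       [ 0.99249266, -0.09777045,  0.07347965],
       [-0.00972907,  0.53577657,  0.84430375]])}
tub [(array([ 0.515, -0.197,  0.   ]), 0.94)]
near_press [(array([ 0.463, -0.171,  0.09 ]), 0.59)]
far_press [(array([ 0.568, -0.225,  0.089]), 0.94)]
left_press [(array([ 0.545, -0.124,  0.092]), 0.6)]
right_press [(array([ 0.48 , -0.266,  0.091]), 0.86), (array([ 0.462, -0.17 ,  0.092]), 0.42)]
jar [(array([ 0.438, -0.35 , -0.   ]), 0.7)]
ramekin [(array([ 0.593, -0.048,  0.001]), 0.88)]
funnel []
clamp [(array([ 0.523,  0.463, -0.002]), 0.76), (array([ 0.646, -0.274, -0.006]), 0.61)]
t
[... 206 characters left out ...]
495, 1.56967648]), 'rotation': array([[-0.00289007,  0.99580581, -0.09144636],
       [-0.99996455, -0.00215466,  0.00813974],
       [ 0.00790856,  0.09146665,  0.99577674]])}
tub [(array([ 0.514, -0.195, -0.002]), 0.9), (array([0.521, 0.465, 0.002]), 0.7)]
near_press [(array([ 0.461, -0.172,  0.087]), 0.83)]
far_press [(array([ 0.563, -0.222,  0.09 ]), 0.84)]
left_press [(array([ 0.548, -0.126,  0.091]), 0.61)]
right_press [(array([ 0.479, -0.266,  0.089]), 0.53)]
jar [(array([ 0.44 , -0.357,  0.001]), 0.86), (array([ 0.483, -0.266,  0.088]), 0.19)]
ramekin [(array([ 0.589, -0.047,  0.002]), 0.79)]
funnel [(array([ 0.644, -0.272, -0.   ]), 0.73)]
clamp [(array([0.518, 0.462, 0.002]), 0.7)]
```

View pics/scene0.png

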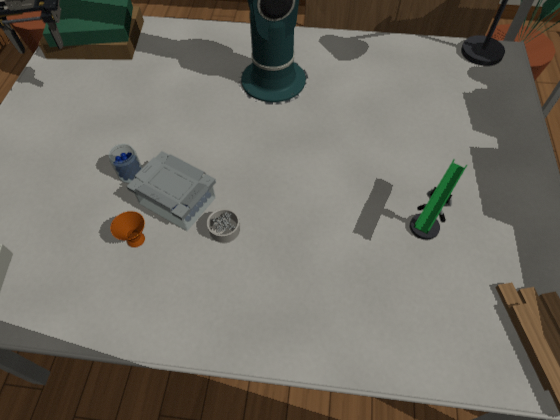

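View pics/top0.png

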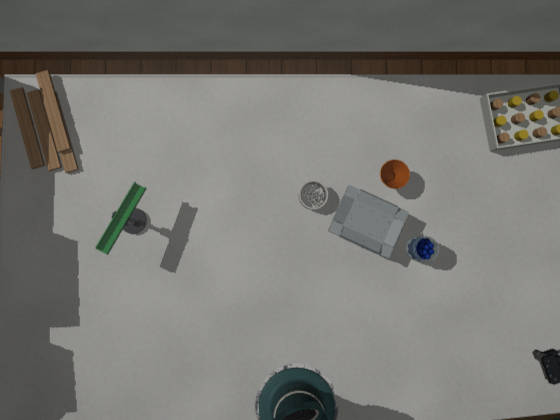

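The top view shows the tub's lid at about (368,222), rotated by about -26°. The jar is at (424,248), the ramekin at (313,195), the funnel at (395,174), and the clamp is far off at (130,220). The network's press points agree with this, so I'll fit a rigid model to them and press the near flap with a force guard.

```bash
cat > h.py <<'E'
from station import *
import numpy as np, cv2
from scipy.optimize import least_squares
N=("near","far","left","right")
L=np.array([[-.06,0],[.06,0],[0,.08],[0,-.08]])
A=np.array([[.463,-.171],[.568,-.225],[.545,-.124],[.480,-.266]]);B=np.array([[.461,-.172],[.563,-.222],[.548,-.126],[.479,-.266]])
P=(A+B)/2
f=lambda v:(L@np.array([[np.cos(v[2]),np.sin(v[2])],[-np.sin(v[2]),np.cos(v[2])]])+v[:2])
fit=least_squares(lambda v:(f(v)-P).ravel(),[.513,-.196,-.45]).x
PT=dict(zip(N,f(fit)))
def rot(n):
    a=fit[2]+(np.pi/2 if n in("near","far") else 0)
    best=None; q0=np.array(env.sense()['joint_positions'])
    for k in(1,-1):
        z=k*np.array([np.cos(a),np.sin(a),0]); y=np.array([0,0,-1.])
        R=np.column_stack([np.cross(y,z),y,z])
        q=solver.inverse_kinematics([*PT[n],.115],R)
        if q is not None and (best is None or abs(q-q0).max()<best[0]): best=(abs(np.array(q)-q0).max(),R)
    return best[1]
def press(n,floor=.0815,fmax=25):
    R=rot(n); p=PT[n]
    env.reach([*p,.115],R); env.movel([*p,.093],rate=.08)
    f0=env.sense()['wrist_force'][2]; z=.093
    while z>floor:
        z-=.001; env.movel([*p,z],rate=.03); s=env.sense(); F=s['wrist_force'][2]-f0
        print(n,round(z,4),round(s['ee_pos'][2],4),round(F,1),round(s['t'],2))
        if F>fmax: break
    env.movel([*p,.115],rate=.1)
E
python3 - <<'E'
from h import *
print(fit,np.round(f(fit)-P,4))
effector.grasp(5)
print(env.sense()['t'],env.sense()['gripper_width'])
press("near")
print(env.sense()['t'])
p,d=viewer.read_camera("wrist"); cv2.imwrite('pics/w1.png',p[:,:,::-1])
E
```

```text
[ 0.513375   -0.1965     -0.45145306] [[-0.0026  0.0012]
 [ 0.0019  0.0008]
 [ 0.0018  0.0005]
 [-0.001  -0.0025]]
2.3417 0.0002951277708453801
near 0.092 0.0922 0.3 4.92
near 0.091 0.0911 -0.8 5.17
near 0.09 0.09 -0.5 5.42
near 0.089 0.0889 -0.5 5.67
near 0.088 0.0879 0.9 5.92
near 0.087 0.0869 -1.2 6.17
near 0.086 0.086 -0.6 6.42
near 0.085 0.0849 0.5 6.67
near 0.084 0.0839 -0.2 6.92
near 0.083 0.0829 0.4 7.17
near 0.082 0.0819 -0.4 7.42
near 0.081 0.0809 -0.5 7.67
8.1583
```

View pics/w1.png

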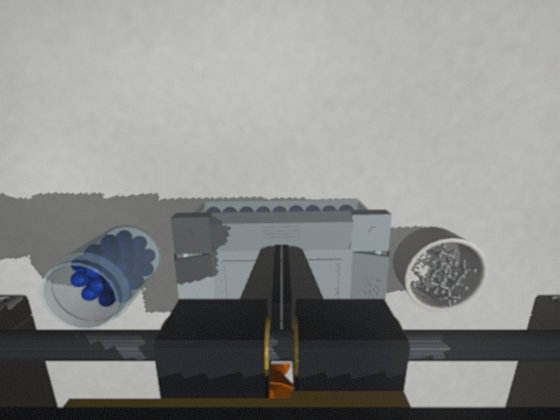

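The near flap took no force, and it still looks proud. I'll project the TCP and the press point into this wrist view and check the lid heights from depth.

```bash
cat >> h.py <<'E'
def wrist(save=None):
    s=env.sense(); p,d=viewer.read_camera("wrist"); i=viewer.camera_info("wrist")
    if save: cv2.imwrite(save,p[:,:,::-1])
    K=i['intrinsics']; T=np.eye(4); T[:3,:3]=s['tcp_rot']; T[:3,3]=s['ee_pos']; T=T@i['T_tool_cam']
    v,u=np.mgrid[:420,:560]
    W=np.stack([(u-K[0,2])/K[0,0]*d,-(v-K[1,2])/K[1,1]*d,-d],-1)@T[:3,:3].T+T[:3,3]
    W[d==0]=np.nan
    def proj(X):
        c=T[:3,:3].T@(np.array(X)-T[:3,3]); return K[0,0]*c[0]/-c[2]+K[0,2],K[1,1]*-c[1]/-c[2]+K[1,2]
    return s,p,W,proj,T,i
def tub(W):
    c,sn=np.cos(fit[2]),np.sin(fit[2]); R=np.array([[c,sn],[-sn,c]])
    return np.concatenate([(W[...,:2]-fit[:2])@R.T,W[...,2:]],-1)
E
python3 - <<'E'
from h import *
s,p,W,proj,T,i=wrist()
print({k:v for k,v in i.items()}); print(s['ee_pos'],np.round(s['tcp_rot'],3),T[:3,3])
print('tcp px',proj(s['ee_pos']),'near',proj([*PT['near'],.09]))
U=tub(W)
for r in range(190,262,4): print(r,np.round(U[r,310]*1000,0),np.round(U[r,200]*1000,0),np.round(U[r,280]*1000,0))
for n in("near_press","left_press","right_press","tub","jar"):
    print(n,[(np.round(q['at'],3),round(q['score'],2)) for q in tip_of("wrist",n)[:2]], PT.get(n[:-6]))
E
```

```text
{'intrinsics': array([[298.33931308,   0.        , 281.12500745],
       [  0.        , 298.33931308, 212.87891087],
       [  0.        ,   0.        ,   1.        ]]), 'T_tool_cam': array([[-1.65787828e-04, -9.58623250e-01, -2.84677778e-01,
        -7.97961498e-02],
       [ 6.54914674e-04,  2.84677616e-01, -9.58623089e-01,
        -1.98288126e-01],
       [ 9.99999772e-01, -3.45367694e-04,  5.80620350e-04,
        -5.83782583e-04],
       [ 0.00000000e+00,  0.00000000e+00,  0.00000000e+00,
         1.00000000e+00]])}
[ 0.45902048 -0.17042024  0.11474089] [[ 0.9   -0.     0.436]
 [-0.436 -0.     0.9  ]
 [-0.    -1.    -0.   ]] [ 0.38705065 -0.13609694  0.31305428]
tcp px (np.float64(282.10697126418927), np.float64(240.9835241284989)) near (np.float64(282.3473257469432), np.float64(229.63158060478747))
190 [-73.  30.  -0.] [-72. -89.  -2.] [-72.  -2.  -3.]
194 [-68.  30.  -0.] [-68. -88.  -1.] [-68.  -2.  -1.]
198 [-64.  30.  -2.] [-64. -89.  -0.] [-64.  -2.  -1.]
202 [-63.  29.  12.] [-59. -89.  -1.] [-62.  -2.  10.]
206 [-63.  28.  28.] [-60. -84.  20.] [-62.  -2.  26.]
210 [-63. 
[... 343 characters left out ...]
53. -68.  81.] [-56.  -2.  89.]
238 [-51.  23.  86.] [-50. -68.  81.] [-52.  -2.  88.]
242 [-47.  23.  84.] [-46. -69.  81.] [-48.  -2.  86.]
246 [-43.  23.  83.] [-42. -69.  82.] [-70.  -2. 147.]
250 [-39.  23.  83.] [-39. -69.  82.] [-70.  -2. 153.]
254 [-35.  23.  81.] [-18. -81.  44.] [-70.  -2. 158.]
258 [-32.  23.  82.] [-33. -69.  85.] [-70.  -2. 163.]
near_press [(array([ 0.456, -0.174,  0.092]), 0.64)] [ 0.45938615 -0.17032359]
left_press [(array([ 0.547, -0.122,  0.086]), 0.58)] [ 0.54827688 -0.12451487]
right_press [(array([ 0.48 , -0.268,  0.092]), 0.94)] [ 0.47847312 -0.26848513]
tub [(array([ 0.512, -0.195,  0.002]), 0.7)] None
jar [(array([ 0.442, -0.351,  0.003]), 0.68)] None
```

The lid pose checks out: the flap's outer edge is 92 mm high at tub x = -67 mm. The visible fingertips, though, end at about z = 0.145 while the TCP reads 0.115. The real tips are about 30 mm short of the reported TCP, so I'll go deeper with the force guard until the flap hits its stop.

```bash
cat >> h.py <<'E'
def press(n,start=.070,floor=.046,fmax=18,up=.085):
    R=rot(n); p=PT[n]
    if n!="near": env.reach([*p,up],R)
    env.movel([*p,start],rate=.06)
    f0=env.sense()['wrist_force'][2]; z=start; out=[]
    while z>floor:
        z-=.001; env.movel([*p,z],rate=.03); s=env.sense(); F=s['wrist_force'][2]-f0
        out.append((round(s['ee_pos'][2]*1e3,1),round(F,1)))
        if F>fmax: break
    print(n,out,round(s['t'],2),np.round(s['wrist_force'],1))
    env.movel([*p,up],rate=.12)
E
python3 - <<'E'
from h import *
press("near")
s,p,W,proj,T,i=wrist('pics/w2.png'); U=tub(W); print(s['t'])
for r in range(214,240,4): print(r,np.round(U[r,310]*1000,0))
E
```

```text
near [(np.float64(69.2), np.float64(-0.2)), (np.float64(68.0), np.float64(-0.1)), (np.float64(66.9), np.float64(-1.1)), (np.float64(65.9), np.float64(0.1)), (np.float64(64.9), np.float64(-0.2)), (np.float64(64.0), np.float64(0.2)), (np.float64(62.9), np.float64(0.7)), (np.float64(61.9), np.float64(-0.1)), (np.float64(60.9), np.float64(0.7)), (np.float64(60.2), np.float64(3.0)), (np.float64(59.4), np.float64(5.8)), (np.float64(58.5), np.float64(8.3)), (np.float64(57.4), np.float64(8.5)), (np.float64(56.1), np.float64(5.7)), (np.float64(54.8), np.float64(0.2)), (np.float64(53.9), np.float64(0.1)), (np.float64(53.6), np.float64(6.4)), (np.float64(53.4), np.float64(13.9)), (np.float64(53.0), np.float64(21.9))] 14.16 [-6.9  1.9 22.1]
14.5917
214 [-62.  25.  26.]
218 [-62.  24.  39.]
222 [-68.  21.  68.]
226 [-69.  20.  79.]
230 [-67.  20.  81.]
234 [-64.  20.  82.]
238 [-61.  20.  82.]
```

The near flap clicked: force peaked at 8.5 N, dropped, then hit the hard stop with the flap flush. Now the other three.

Run:
```python
from h import *
for n in("left","far","right"): press(n,start=.064,floor=.050,fmax=14)
p=PT["right"]; env.movel([*p,.16],rate=.2)
print(env.sense()['t'])
s,p,W,proj,T,i=wrist('pics/w3.png')
p,d=viewer.read_camera("top"); cv2.imwrite('pics/top3.png',cv2.resize(p[130:290,260:470,::-1],None,fx=3,fy=3))
K=viewer.camera_info("top"); 
for n in("tub","jar","ramekin","funnel"): print(n,[(np.round(q['at'],3),round(q['score'],2)) for q in tip_of("top",n)[:1]])
U=tub(W).reshape(-1,3)
C=viewer.camera_info("top");k=C['intrinsics'];v,u=np.mgrid[:420,:560]
X=np.stack([(u-k[0,2])/k[0,0]*d,-(v-k[1,2])/k[1,1]*d,-d],-1)@C['rotation'].T+C['eye']; X[d==0]=np.nan
V=tub(X).reshape(-1,3)
for nm,Q in(("wrist",U),("top",V)):
  for n,l in zip(N,L):
    o=l*np.array([65/60,85/80]); m=np.hypot(*(Q[:,:2]-o).T)<.008
    m&=(Q[:,2]>.05)&(Q[:,2]<.1); print(nm,n,m.sum(),np.nanmedian(Q[m,2]) if m.any() else None)
```

```text
left [(np.float64(63.2), np.float64(-0.4)), (np.float64(62.1), np.float64(-0.6)), (np.float64(61.0), np.float64(-0.8)), (np.float64(60.2), np.float64(2.0)), (np.float64(59.7), np.float64(5.3)), (np.float64(58.7), np.float64(6.3)), (np.float64(57.7), np.float64(6.2)), (np.float64(56.6), np.float64(3.9)), (np.float64(55.3), np.float64(2.7)), (np.float64(53.8), np.float64(0.9)), (np.float64(53.6), np.float64(6.5)), (np.float64(53.3), np.float64(13.2)), (np.float64(53.0), np.float64(18.9))] 19.52 [-5.3  2.3 20.2]
far [(np.float64(63.2), np.float64(1.5)), (np.float64(62.2), np.float64(0.9)), (np.float64(61.0), np.float64(1.0)), (np.float64(60.3), np.float64(3.9)), (np.float64(59.7), np.float64(5.8)), (np.float64(59.0), np.float64(7.5)), (np.float64(58.1), np.float64(9.0)), (np.float64(57.1), np.float64(7.0)), (np.float64(55.9), np.float64(6.3)), (np.float64(53.9), np.float64(2.3)), (np.float64(53.6), np.float64(7.7)), (np.float64(53.5), np.float64(13.9)), (np.float64(53.3), np.float64(18.7))] 24.8 [-4.6  0.5 18.2]
right [(np.float64(63.2), np.float64(-1.0)), (np.float64(62.1), np.float64(
[... 204 characters left out ...]
(56.5), np.float64(5.4)), (np.float64(55.1), np.float64(2.8)), (np.float64(53.8), np.float64(0.2)), (np.float64(53.6), np.float64(6.1)), (np.float64(53.3), np.float64(12.5)), (np.float64(53.1), np.float64(18.6))] 30.12 [-5.7  0.8 19.5]
31.075
tub [(array([ 0.517, -0.193, -0.004]), 0.7)]
jar [(array([ 0.441, -0.352, -0.001]), 0.58)]
ramekin [(array([ 0.596, -0.048,  0.003]), 0.81)]
funnel [(array([ 0.644, -0.271, -0.001]), 0.83)]
wrist near 191 0.08138808574064921
wrist far 257 0.08146457619588693
wrist left 295 0.08137799277879654
wrist right 176 0.08139279546540545
top near 22 0.08235977685533058
top far 22 0.08396688306531119
top left 26 0.08256692324879644
top right 19 0.08311694385384061
```

View pics/w3.png

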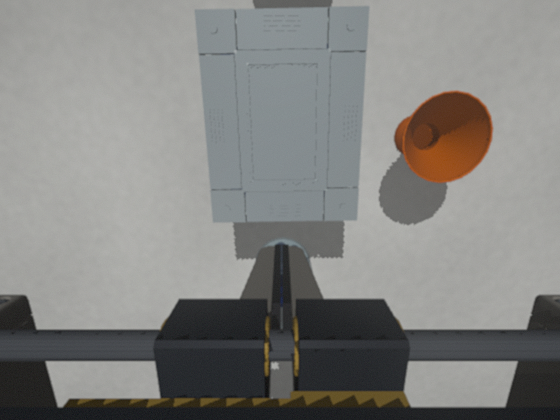

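The wrist view shows the lid, spanning columns 197–368 and rows 8–221, with all four flaps flush. The funnel at (445,138) is upright and the fingers are clear of everything. Handing in.

```bash
python3 -c "
from station import *
workorder.finish_job()"
```

```text
the job is handed in; nothing more can be done
```

All four flaps are pressed shut, and I handed the job in at about 31 s of the 45 s allowed; it gives no verdict back. I pressed each flap with the closed fingertips under a force guard.

**Flaps:** Each one rose to about 6–9 N, dropped as it clicked, then met its hard stop; I backed off at 19–22 N. In the wrist camera's depth image all four outer edges now sit at 81.4 mm. The lid's corners read 81–82 mm there, so the flaps are flush. The top camera gave 82–84 mm, which agrees within calibration.

**Tub and bystanders:** The last network estimates put the tub, jar, ramekin and funnel within about 7 mm of where they started, which is about the networks' own error. I never went near the clamp.

**What disagreed:** My first press on the near flap touched nothing. The real fingertips end about 30 mm short of the reported tool point. I saw this in the wrist depth image and pressed deeper from then on.

I did not measure the lid joint directly.

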